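# Seat the hex insert in the holding jig and lock it

### The job

Take the steel hex insert by its dark head and seat it foot down in the hexagonal pocket of the blue holding jig, gently feeling and shuffling it about, never forcing it, until it drops fully home with its flange flat on the nest. Then slide the brass keeper, by its red post, all the way in over the flange to lock it, let go, and leave the jar, the tin and the tape roll where they are.

Things in the scene. Friction and masses are not known exactly. Their poses are not given: they have to be found in the camera images.
- insert: Loose steel hex insert, 60 mm tall, about 0.28 kg, standing upright on the bench. Origin: centre of its underside; z up its axis. From the bottom up: round pilot 22 mm diameter, z 0 to 8 mm; hexagonal foot 36 mm across flats, z 8 to 20; round flange 56 mm diameter, z 20 to 26; dark hexagonal head, z 26 to 60. Edges are nearly sharp.
- insert_head (a point): Middle of the insert's dark head, where to grip it: 43 mm up its axis; the head is 22 mm across flats. The flats of head and foot are parallel: two face the insert's own +y and -y, the others follow every 60 degrees, so it fits the pocket in any of six turns.
- jig: Blue holding jig fixed to the bench. Origin: underside, at the nominal centre of the pocket. Base plate 12 mm thick, x -55 to +125 mm, y -50 to +50 mm in its own axes. On it the aluminium nest: a hexagonal ring 62 mm across flats, top at z 36 mm, its open hexagonal pocket 37.6 mm across flats, 24 mm deep, sharp edges, no lead-in. A flat of the pocket nominally faces the jig's +y and -y.
- nest_mark (a point): Nominal pocket centre at the height of the nest's top, 36 mm above the bench. The nest has play in its mounting, which no reading shows: its true centre lies up to 4 mm off this point either way along the jig's x and also along its y, and it is turned up to 0.2 rad either way. It is clamped and stays so during the job.
- nest_seat (a point): Where the insert's origin nominally is when home, with the same unseen play: 16 mm above the bench, flange flat on the nest's top, pilot clear of the pocket's floor. With the pilot in the pocket but the hexagonal foot still resting on the rim, the insert's origin is 28 mm above the bench.
- keeper (a joint): Brass keeper, m: 0 drawn back, 0.030 fully in (end stop). Slides along the jig's -x to the pocket against some 2.5 N of friction, stays where left. Tongue 24 mm wide, 5 mm thick, underside 45 mm above the bench; tip 49.5 mm from the nominal pocket centre at 0. Passes 3 mm over the flange of a seated insert; an insert not home blocks it. Guides beside it: to 21 mm either side, 52.5 mm high.
- keeper_post (a point): Middle of the upright red post on the keeper, which moves with it: 16 mm diameter, from 50 to 82 mm above the bench, this point at 66 mm. It stands 83 mm along the jig's +x from the nominal centre when the keeper reads 0.
- jar: Brown jar with a grey lid, 63 mm diameter, 79 mm tall, standing near the jig: a bystander. Origin: centre of its underside.
- tin: Small green tin, 54 mm diameter, 61 mm tall, standing near the insert: a bystander. Origin: centre of its underside.
- tape: Roll of pale masking tape lying flat, 104 mm diameter, 25 mm tall: a bystander. Origin: centre of its underside.
Things that resemble listed ones, but are neither listed nor needed, are in the scene too. Leave any purple look-alike of the insert alone.

How it is judged:
By the outcome, as a careful person would: the job done as asked, in the order asked, and still so for the second after the job is handed in, with the robot touching nothing.
It also fails if it takes over 67 s, if anything falls off the work surface, if the arm or the gripper's body presses on something with over 40 N, if the wrist force passes 120 N, or if a joint passes its speed limit or range.

### The arm

A 6-joint arm with a two-finger parallel gripper is mounted at the origin on the work surface; the furniture and walls round the work are solid. World frame = base frame: x ahead of the robot, y to its left, z up, the work surface at z = 0. Lengths are in mm, angles in degrees, forces in N, time in s.
With the tool pointing down it reaches from about 375 to 975 mm from the base axis. Payload 3.8 kg.
Tool frame: the origin (TCP) lies midway between the tips of the shut fingers; the grasp point (between the pads) lies 19 mm behind it; z points along the fingers, y is the line along which they close (so a half turn about z gives the same grasp; the last joint's range is limited). The gripper opens to 85 mm and grips with 20 to 120 N. Pads are 22 mm wide; open, the fingers measure 114 mm over their backs; the gripper's body (76 mm by 85 mm) begins 54 mm behind the grasp point. The pads swing forward as they close: fully open they stand 13 mm farther back than shut.
Start: joints at [70.422, 15.12, 91.902, -0, 72.978, -2.114], TCP at [202.567, 643.883, 231.28] pointing down, gripper open.
Joint ranges: [-150.88, 150.88], [-54.13, 125.18], [17.81, 147.31], [-75.09, 255.09], [0, 152.58], [-146.25, 146.25]. Speed limits (degrees/s): [147.25, 147.25, 180, 180, 180, 180].

### API

Orientations are given as [roll, pitch, yaw] about the fixed x, y, z axes, in that order (R = Rz(yaw) Ry(pitch) Rx(roll)).
In Python, from plant import state, capture, close_job, regions_of, landmark_of gives the robot as it stands.
- The arm moves only by the shell command python3 -m inch 'ROWS' [OPENING] [FORCE]. ROWS is JSON, a list of rows, each a list of 2 entries, a list of its own where there are three numbers: the shift along the tool's x, y, z normalised to -1 to 1, where 1 is 15 cm, then the turn about the tool's z normalised to -1 to 1, where 1 is 90 degrees. A call has 1 to 8 rows; each row shifts and turns the commanded pose from where the row before left it, along the tool's axes as they then stand; what a row does not reach is not made up. A row lasts 1/12 s, in which the tool goes at most 41.7 mm and 7.16 degrees, less where a joint would pass 70% of its speed; a pose out of reach is approached as far as the arm can. A call with a number of a shift or a turn outside -1 to 1 is refused whole. A call with a gripper value outside its range is refused whole. OPENING is the gripper command: -1 is shut, 1 is fully open, values between are in proportion, set as the call begins (- or left out, the last holds). The fingers move at their own pace and stop on an object; FORCE is the grip in N (left out, the last holds). Time passes only in rows, so rows that do not move let the fingers close. It gives the time, the measured TCP pose, the force, the opening and the grip force at its end, in the units of the state.
- state(): the state, without advancing time (a new reading comes with each control period).
- capture(name): name is "scene" or "top" or "wrist"; returns a dict with "color" (384x512x3 uint8, red, green, blue), "depth" (384x512 float32, mm along the optical axis (not along the pixel's ray), 0 where there is no reading), "fx", "fy", "cx", "cy" (pixels), "k1" (the pictures are not rectified: a ray, as slopes to the right and down, at radius r is drawn at 1 + k1 r^2 times it, then the intrinsics apply), "eye" and "attitude" of the camera in the world. Camera axes: x right, y down, z forward; pixel columns grow to the right and rows downward; lengths in mm; the calibration is good to about 2 mm. A picture is of the moment at which its call begins.
- close_job(): hands the job in; it is judged then, once.
Trained networks look in the newest picture that a camera, given by its name, has taken for a name from the list of things; names that differ only in an ending like _2 or _b are one class to them, and where a whole thing is asked for, a point or a joint stands for the part that bears it (a point fixed in the world has none). Each returns a list of dicts, best first, with "score" (0 to 1); they miss things now and then, are a little off and sometimes report something else, mostly with a low value. They report only what shows in the picture. A call takes as long as a camera call. They do not tell look-alikes from the thing itself.
- regions_of(camera, label): "region" (384x512 bool, what is visible of it) and "extent" ([left, top, right, bottom] in pixels, round what is visible of it).
- landmark_of(camera, label): "point" ([column, row] in pixels: a listed point, or the origin of a listed thing).
The state is a dict: "t": time; "joint_positions": joint angles; "joint_vel": joint speeds; "joint_efforts": joint torques, N m; "tool_pos": TCP position; "eef_rot": TCP orientation; "force": force on the tool from outside, world axes, zero at the start; "ft_torque": the same for the moment, N m; "width": opening from 0.0 (shut) to 1.0 (fully open); "gripper_force": force on a finger pad.
Only numpy, scipy, OpenCV 4.12 (cv2) and the standard library are available. Lean on these libraries where they do the work, as an engineer would, in place of code of your own. Each camera call takes 0.05 s, during which the arm holds its last target. There are 200 camera calls.

## Working session

There is one attempt and no reset: what is moved stays moved. The work goes in short steps, Python scripts to look and compute and a shell command to move; the robot and the scene stay as the last step left them, time stands still between calls to the robot, and variables do not carry over. Pictures are saved under pics/ and viewed, at most 10 in all, crops included, and the job is handed in when it is done.

```bash
ls; mkdir -p pics
cat > h.py <<'E'
import numpy as np, cv2
from plant import *
from scipy.spatial.transform import Rotation as R
def att(c):
    a=np.array(c["attitude"],float)
    return a if a.shape==(3,3) else R.from_euler('xyz',a,degrees=True).as_matrix()
def und(c,u,v):
    K=np.array([[c["fx"],0,c["cx"]],[0,c["fy"],c["cy"]],[0,0,1]],float)
    p=cv2.undistortPoints(np.array([[[u,v]]],float),K,np.array([c["k1"],0,0,0,0],float))[0,0]
    return att(c)@np.array([p[0],p[1],1.])
def at_z(c,u,v,z):
    d=und(c,u,v); e=np.array(c["eye"],float); return e+d*(z-e[2])/d[2]
def at_d(c,u,v):
    return np.array(c["eye"])+und(c,u,v)*c["depth"][int(round(v)),int(round(u))]
def save(c,n): cv2.imwrite("pics/"+n,c["color"][:,:,::-1])
E
python3 - <<'E'
from h import *
print(state())
for n in("scene","top"):
    c=capture(n); save(c,n+"1.png"); print(n,c["eye"],c["attitude"],c["fx"],c["k1"])
    for l,z in(("insert_head",43),("insert",0),("nest_mark",36),("keeper_post",66),("jig",0),("jar",0),("tin",0),("tape",0)):
        for q in landmark_of(n,l)[:3]: print(l,round(q["score"],2),np.round(q["point"]),np.round(at_z(c,*q["point"],z)))
E
```

```text
pics
{'t': 0.0, 'joint_positions': array([ 7.04211301e+01,  1.51709576e+01,  9.19811838e+01, -6.84555067e-04,
        7.29786690e+01, -2.11272005e+00]), 'joint_vel': array([-0.08099202, -0.04969041,  0.01317439, -0.08473672,  0.06511659,
        0.06959278]), 'joint_efforts': array([ 1.68012695e-03, -5.15096748e+01, -3.67320836e+01,  3.03599109e-04,
        1.30232685e-02,  2.83037815e-05]), 'tool_pos': array([202.33725325, 643.18624336, 229.94154765]), 'eef_rot': array([-1.79869254e+02, -4.16873321e-03,  1.62534047e+02]), 'force': array([-0.1720835 ,  0.41786441, -0.65025255]), 'ft_torque': array([-0.00997298,  0.02102473,  0.03621261]), 'gripper_force': 0.0, 'width': 0.9997622924509799}
scene [-173.24641449 -529.31237702  944.40692834] [-135.98019552    0.32845463  -48.80951161] 429.08200770120806 -0.03142372849813423
insert_head 0.7 [276. 182.] [543.  44.  43.]
insert_head 0.69 [202. 212.] [315. 123.  43.]
insert_head 0.66 [235. 168.] [507. 180.  43.]
insert 0.74 [236. 182.] [494. 166.   0.]
insert 0.61 [203. 220.] [317. 129.   0.]
insert 0.51 [272. 192.] [535.  52.   0.]
nest_mar
[... 241 characters left out ...]
  0.]
top [ 303.16423906   27.45812518 1344.68666861] [-1.73427424e+02 -3.90558399e-02 -8.83293429e+01] 457.04146225515314 -0.10748966529606606
insert_head 0.71 [203. 166.] [502. 177.  43.]
insert_head 0.57 [247. 157.] [534.  52.  43.]
insert_head 0.56 [262. 180.] [468.   5.  43.]
insert 0.81 [216. 228.] [328. 138.   0.]
insert 0.74 [264. 182.] [466.   0.   0.]
insert 0.62 [206. 165.] [513. 173.   0.]
nest_mark 0.57 [316. 179.] [ 475. -151.   36.]
keeper_post 0.54 [313. 146.] [ 566. -135.   66.]
jig 0.83 [313. 178.] [ 484. -146.    0.]
jig 0.36 [313. 150.] [ 567. -143.    0.]
jar 0.77 [268. 213.] [377. -15.   0.]
tin 0.59 [150. 160.] [523. 343.   0.]
tape 0.96 [368. 163.] [ 534. -310.    0.]
```

Run:
```python
import cv2
a=cv2.imread("pics/scene1.png")[120:300,170:430];b=cv2.imread("pics/top1.png")[110:270,130:430]
a=cv2.resize(a,(0,0),fx=1.6,fy=1.6);b=cv2.resize(b,(0,0),fx=1.9,fy=1.9)
a=cv2.copyMakeBorder(a,0,0,0,max(0,b.shape[1]-a.shape[1]),0)
cv2.imwrite("pics/v1.png",cv2.vconcat([a[:,:b.shape[1]],b]))
```

```text
(no output)
```

View pics/v1.png

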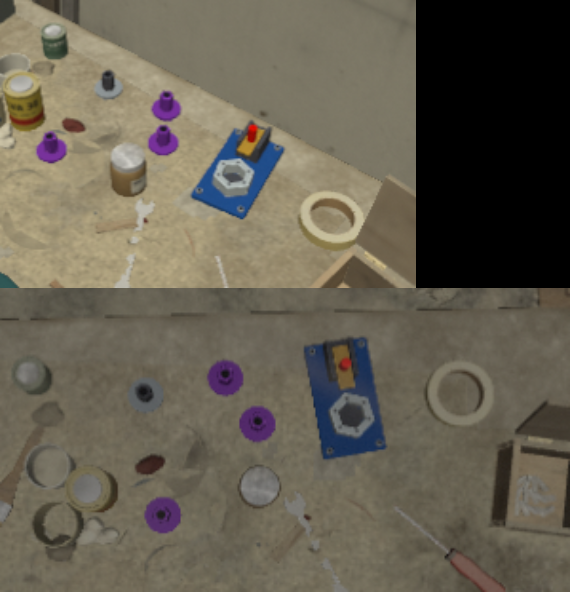

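```bash
cat >> h.py <<'E'
def rel(target,yaw=None):
    s=state(); Rt=R.from_euler('xyz',s["eef_rot"],degrees=True).as_matrix()
    print("t",round(s["t"],2),"pos",np.round(s["tool_pos"],1),"rot",np.round(s["eef_rot"],1),"F",np.round(s["force"],1))
    if target is not None: print("tool shift units",np.round(Rt.T@(np.array(target)-s["tool_pos"])/150,4))
    if yaw is not None:
        d=(s["eef_rot"][2]-yaw+90)%180-90; print("turn units about tool z",round(d/90,3),"rows",abs(d)/7.16)
E
python3 -m inch '[[[-0.2,-0.168,0],0],[[-0.2,-0.168,0],0],[[-0.2,-0.168,0],0],[[-0.2,-0.168,0],0],[[-0.2,-0.168,0],0],[[-0.2,-0.168,0],0],[[-0.2,-0.168,0],0],[[-0.2,-0.168,0],0]]'
python3 -m inch '[[[-0.2,-0.168,0],0],[[-0.2,-0.168,0],0],[[-0.2,-0.168,0],0],[[-0.2,-0.168,0],0],[[-0.2,-0.168,0],0],[[0,0,0],0],[[0,0,0],0]]'
python3 - <<'E'
from h import *
c=capture("wrist"); save(c,"w1.png"); print(c["eye"],c["attitude"]); rel([502,177,230])
for q in landmark_of("wrist","insert_head"): print(q["score"],q["point"],at_z(c,*q["point"],43))
for q in regions_of("wrist","insert"): print(q["score"],q["extent"])
E
```

```text
t: 1.57
tool_pos: [371.7, 377.9, 231.6]
eef_rot: [180.0, 0.0, 162.6]
force: [2.0, 0.0, -0.4]
width: 0.998
gripper_force: 0.0
t: 2.15
tool_pos: [477.3, 212.6, 231.4]
eef_rot: [180.0, 0.0, 162.3]
force: [0.1, -0.2, 0.6]
width: 0.999
gripper_force: 0.0
[409.18604724 233.84439602 374.89679801] [ 1.63581272e+02 -3.72958941e-02  7.23468357e+01]
t 2.2 pos [476.5 213.8 231.4] rot [180.   -0.  162.4] F [-0.2  0.4 -0.2]
tool shift units [-0.236  -0.1824  0.009 ]
0.96 [141.3, 57.3] [323.95573912 132.73248934  43.        ]
0.92 [87.6, 213.3] [465.54564753  -2.45909228  43.        ]
0.72 [231.8, 204.3] [508.23131117 170.74188964  43.        ]
0.55 [148.7, 252.4] [537.32358804  48.50987728  43.        ]
0.76 [127.6, 31.4, 175.0, 82.1]
0.74 [213.7, 176.9, 255.9, 218.4]
0.67 [69.3, 186.5, 120.1, 231.9]
0.56 [130.6, 228.3, 172.1, 254.4]
```

View pics/w1.png

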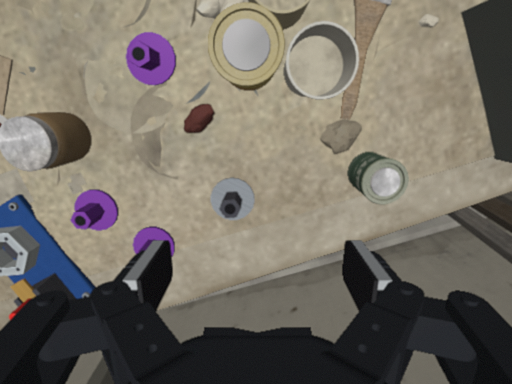

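```bash
python3 -m inch '[[[-0.03,-0.07,0.2],0],[[-0.03,-0.07,0.2],0],[[-0.03,-0.06,0.2],0],[[0,0,0],0],[[0,0,0],0]]'
python3 - <<'E'
from h import *
c=capture("wrist"); save(c,"w2.png"); rel(None)
for q in landmark_of("wrist","insert_head"): print(q["score"],q["point"],at_z(c,*q["point"],43))
for q in regions_of("wrist","insert"): print(q["score"],q["extent"])
q=[q for q in landmark_of("wrist","insert_head")]
p=min(q,key=lambda q:np.hypot(*(at_z(c,*q["point"],43)[:2]-[507,172])))["point"]
u,v=map(int,p); im=c["color"][max(0,v-60):v+60,max(0,u-70):u+70,::-1]
print("crop origin",max(0,u-70),max(0,v-60))
cv2.imwrite("pics/w2c.png",cv2.resize(im,(0,0),fx=5,fy=5,interpolation=cv2.INTER_CUBIC))
E
```

```text
t: 2.72
tool_pos: [477.9, 182.3, 139.7]
eef_rot: [-179.9, -0.2, 162.6]
force: [-0.1, 0.1, -0.7]
width: 1.001
gripper_force: 0.0
t 2.77 pos [479.8 183.  141.8] rot [180.   -0.  162.6] F [-0.8 -0.3  0.3]
0.78 [61.5, 240.1] [467.53196762  -3.70222088  43.        ]
0.73 [250.2, 227.4] [506.59220921 166.49642146  43.        ]
0.91 [115.1, 0.0, 182.0, 64.1]
0.81 [36.9, 205.2, 103.0, 261.4]
0.8 [229.3, 189.2, 282.5, 245.5]
0.66 [159.7, 266.8, 178.6, 300.1]
crop origin 180 167
```

View pics/w2c.png

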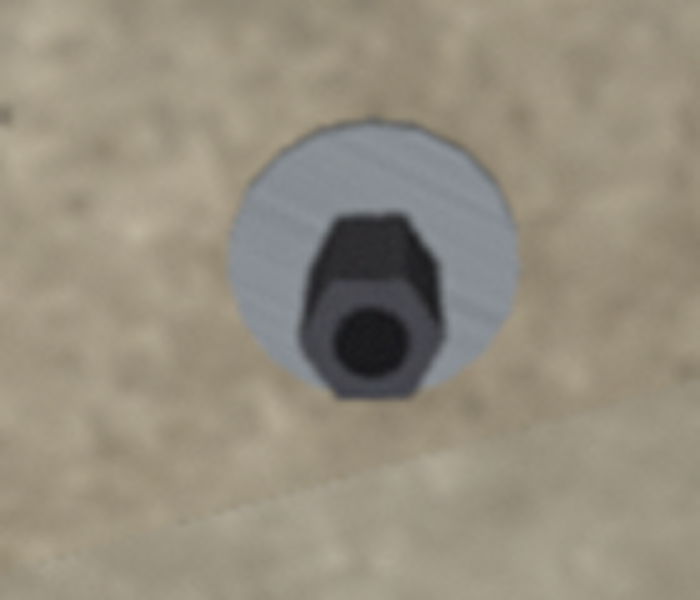

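Run:
```python
from h import *
c=capture("wrist")
P=np.array([at_z(c,180+u/5,167+v/5,60)[:2] for u,v in[(333,281),(407,279),(443,328),(415,397),(338,398),(300,335)]])
cen=P.mean(0); a=np.degrees(np.arctan2(*(P-cen).T[::-1])); r=np.hypot(*(P-cen).T)
print(cen,at_z(c,254.2,234.6,60),at_z(c,254.8,218.6,26),a,a%60,r)
th=np.degrees(np.angle(np.mean(np.exp(6j*np.radians(a)))))/6; print("vertex dir",th,"flat normals",th+30, "mod60")
ctr=(at_z(c,254.2,234.6,60)+at_z(c,254.8,218.6,26))/2
for n in (th+30,th+90,th-30): rel([ctr[0],ctr[1],30],n+90)
```

```text
[513.41957951 171.19479658] [513.5353635  170.85897788  60.        ] [512.71226326 171.5089811   26.        ] [-164.41736121  134.05709846   80.43164831   15.32840525  -44.87231917
 -108.98901199] [15.58263879 14.05709846 20.43164831 15.32840525 15.12768083 11.01098801] [12.23677899 12.10038333 12.06609806 13.48713429 13.00179997 12.3724882 ]
vertex dir 15.237617283548166 flat normals 45.23761728354817 mod60
t 2.97 pos [481.7 183.  143.8] rot [179.8   0.2 162.6] F [-0.   0.1  0.3]
tool shift units [-0.2208 -0.0149  0.7591]
turn units about tool z 0.304 rows 3.821235789817169
t 2.97 pos [481.7 183.  143.8] rot [179.8   0.2 162.6] F [-0.   0.1  0.3]
tool shift units [-0.2208 -0.0149  0.7591]
turn units about tool z -0.363 rows 4.558652478339256
t 2.97 pos [481.7 183.  143.8] rot [179.8   0.2 162.6] F [-0.   0.1  0.3]
tool shift units [-0.2208 -0.0149  0.7591]
turn units about tool z 0.971 rows 12.201124057973594
```

```bash
python3 -m inch '[[[-0.215,-0.016,0],0],[[0,0,0.06],-0.0726],[[0,0,0.06],-0.0726],[[0,0,0.06],-0.0726],[[0,0,0.06],-0.0726],[[0,0,0.06],-0.0726],[[0,0,0],0],[[0,0,0],0]]'
python3 - <<'E'
from h import *
rel([513,171.2,29],195.2); rel([513,171.2,29],195.2)
E
```

```text
t: 3.63
tool_pos: [510.6, 170.1, 97.0]
eef_rot: [180.0, 0.0, -165.0]
force: [-0.1, -0.6, -0.1]
width: 1.001
gripper_force: 0.0
t 3.63 pos [510.6 170.1  97. ] rot [ 180.    0. -165.] F [-0.1 -0.6 -0.1]
tool shift units [-0.0171  0.003   0.4536]
turn units about tool z -0.002 rows 0.021889969345774613
t 3.63 pos [510.6 170.1  97. ] rot [ 180.    0. -165.] F [-0.1 -0.6 -0.1]
tool shift units [-0.0171  0.003   0.4536]
turn units about tool z -0.002 rows 0.021889969345774613
```

```bash
python3 -m inch '[[[-0.015,0.003,0.15],0],[[0,0,0.15],0],[[0,0,0.15],0],[[0,0,0],0],[[0,0,0],0]]'
python3 -m inch '[[[0,0,0],0],[[0,0,0],0],[[0,0,0],0],[[0,0,0],0],[[0,0,0],0],[[0,0,0],0]]' -1 50
python3 -m inch '[[[0,0,0],0],[[0,0,0],0],[[0,0,0],0]]'
```

```text
t: 4.05
tool_pos: [511.8, 170.7, 28.8]
eef_rot: [180.0, -0.1, -164.9]
force: [0.3, 0.1, 0.4]
width: 1.001
gripper_force: 0.0
t: 4.55
tool_pos: [512.8, 170.9, 29.7]
eef_rot: [-180.0, 0.1, -164.8]
force: [-1.0, -0.2, 4.9]
width: 0.249
gripper_force: 49.0
t: 4.8
tool_pos: [512.9, 170.9, 29.7]
eef_rot: [-180.0, 0.1, -164.8]
force: [-0.9, -0.2, 5.6]
width: 0.25
gripper_force: 49.1
```

```bash
python3 -m inch '[[[0,0,-0.2],0],[[0,0,-0.2],0],[[0,0,-0.2],0],[[0,0,-0.2],0]]'
python3 -m inch '[[[0.052,-0.25,0],0],[[0.052,-0.25,0],0],[[0.052,-0.25,0],0],[[0.052,-0.25,0],0],[[0.052,-0.25,0],0],[[0.052,-0.25,0],0],[[0.052,-0.25,0],0],[[0.052,-0.25,0],0]]'
python3 -m inch '[[[0,0,0],0],[[0,0,0],0]]'
python3 - <<'E'
from h import *
c=capture("wrist"); save(c,"w3.png"); rel(None)
for l,z in(("nest_mark",36),("keeper_post",66),("jig",0)):
    for q in landmark_of("wrist",l): print(l,q["score"],q["point"],at_z(c,*q["point"],z))
E
```

```text
t: 5.13
tool_pos: [511.0, 170.4, 148.7]
eef_rot: [-180.0, -0.2, -164.8]
force: [1.4, -0.2, -3.4]
width: 0.247
gripper_force: 49.8
t: 5.8
tool_pos: [529.6, -136.7, 147.8]
eef_rot: [179.9, -0.1, -164.8]
force: [1.4, -0.3, -1.9]
width: 0.247
gripper_force: 50.0
t: 5.97
tool_pos: [529.9, -137.0, 147.8]
eef_rot: [179.9, -0.1, -165.0]
force: [0.1, 0.9, -3.4]
width: 0.246
gripper_force: 50.2
t 6.02 pos [ 529.8 -135.6  147.7] rot [ 1.799e+02 -1.000e-01 -1.649e+02] F [ 0.   0.2 -2.8]
nest_mark 0.91 [261.5, 131.5] [ 480.00943557 -146.80354926   36.        ]
jig 0.68 [260.5, 129.0] [ 480.59367008 -147.07769001    0.        ]
```

View pics/w3.png

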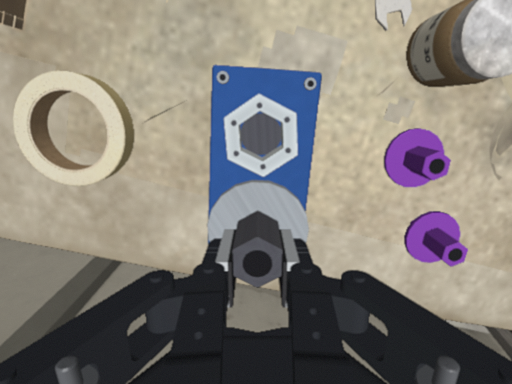

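Run:
```python
import cv2
a=cv2.imread("pics/w3.png")[60:185,200:332]
cv2.imwrite("pics/w3c.png",cv2.resize(a,(0,0),fx=4.8,fy=4.8,interpolation=cv2.INTER_CUBIC))
```

```text
(no output)
```

View pics/w3c.png

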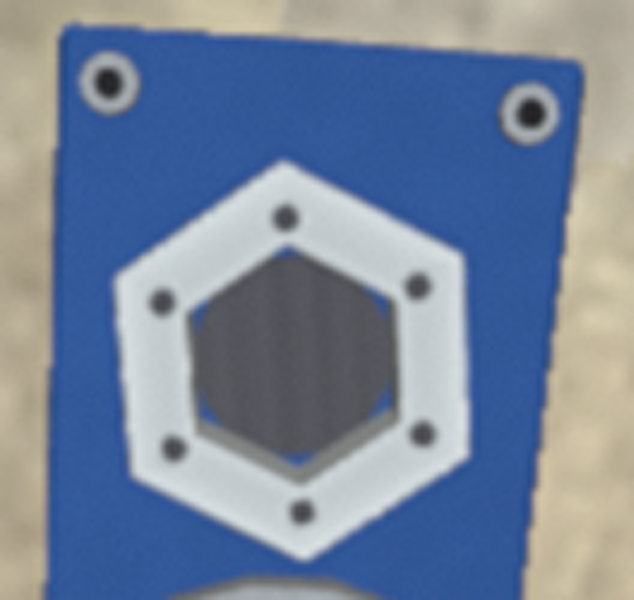

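Run:
```python
from h import *
c=capture("wrist")
f=lambda L,z:np.array([at_z(c,200+u/4.8,60+v/4.8,z)[:2] for u,v in L])
for L in ([(285,160),(463,253),(469,458),(304,561),(132,478),(115,277)],[(288,247),(395,303),(397,412),(299,470),(197,432),(188,315)],[(285,218),(417,287),(422,435),(301,513),(173,449),(162,303)]):
    P=f(L,36); cen=P.mean(0); d=P-cen; a=np.degrees(np.arctan2(d[:,1],d[:,0])); print(cen,a%60,np.hypot(*d.T), np.degrees(np.angle(np.mean(np.exp(6j*np.radians(a)))))/6)
B=f([(62,25),(582,63)],12); S=f([(109,83),(530,113)],12); E=f([(62,25),(48,600),(582,63),(525,590)],12)
print(B,S); m=B.mean(0)
for Q in(B,S): d=Q[0]-Q[1]; print("yaw from edge",np.degrees(np.arctan2(d[1],d[0]))+90,np.hypot(*d))
for i,j in((0,1),(2,3)): d=E[j]-E[i]; print("side yaw",np.degrees(np.arctan2(d[1],d[0])))
y=np.radians(13); print("origin est", m+55*np.array([np.cos(y),np.sin(y)]))
# held insert: head top hexagon
```

```text
[ 484.68580039 -142.7200219 ] [18.25451504 19.57193421 18.42131378 18.38282074 19.13789103 18.67788276] [35.9362442  35.94995105 36.06373779 35.85303204 36.04645201 35.80706353] 18.74092485391465
[ 484.05442733 -143.02656038] [18.50928566 16.40694291 20.81215081 18.32675451 20.02598033 20.64836753] [20.54825337 21.01657554 20.68698526 19.29011002 21.51741661 20.90970049] 19.125141442201024
[ 484.9735881  -142.88715352] [18.74223163 18.88362567 18.66482396 18.64910771 18.58209798 18.74574276] [26.4294167  26.35633729 26.42432764 26.44814421 26.34983726 26.27957818] 18.71127079804565
[[ 437.27869079 -200.49141041]
 [ 417.87833909 -105.0104053 ]] [[ 444.91050975 -189.62987412]
 [ 428.98982796 -111.67177523]]
yaw from edge 11.485318010628433 97.4320069738216
yaw from edge 11.5422869399559 79.56716213450763
side yaw 11.547184401946877
side yaw 12.079275039852185
origin est [ 481.1688685  -140.37859987]
```

```bash
python3 -m inch '[[[0.15,0.018,0],0],[[0.15,0.018,0],0],[[0,0,0.15],-0.04],[[0,0,0.15],0],[[0,0,0.15],0],[[0,0,0],0],[[0,0,0],0]]'
python3 - <<'E'
from h import *
import time
rel([484.9,-142.8,57.7],198.7)
c=capture("wrist"); rel([484.9,-142.8,57.7],198.7); save(c,"w4.png")
E
```

```text
t: 6.8
tool_pos: [484.4, -140.2, 80.1]
eef_rot: [179.9, -0.2, -161.1]
force: [0.4, 0.2, -3.1]
width: 0.246
gripper_force: 50.2
t 6.8 pos [ 484.4 -140.2   80.1] rot [ 179.9   -0.2 -161.1] F [ 0.4  0.2 -3.1]
tool shift units [ 0.0023 -0.0177  0.1496]
turn units about tool z 0.002 rows 0.028172472830973617
t 6.85 pos [ 486.  -140.9   81.6] rot [ 180.    -0.  -161.1] F [-0.1  0.2 -2.6]
tool shift units [ 0.0111 -0.0096  0.1594]
turn units about tool z 0.002 rows 0.026483326376364223
```

View pics/w4.png

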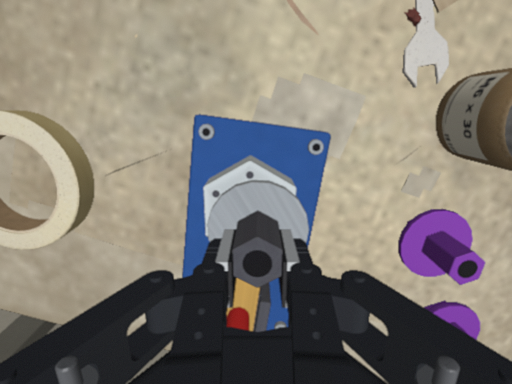

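```bash
python3 -m inch '[[[0.006,-0.013,0.06],0],[[0,0,0.06],0],[[0,0,0.01],0],[[0,0,0],0],[[0,0,0],0]]'
python3 -m inch '[[[0,0,0.01],0],[[0,0,0.01],0],[[0,0,0],0]]'
python3 -c "
from h import *
for i in range(4): rel([484.9,-142.8,57.7],198.7); capture('wrist')"
```

```text
t: 7.27
tool_pos: [485.6, -143.9, 61.7]
eef_rot: [180.0, -0.0, -161.2]
force: [-0.5, -0.1, -2.6]
width: 0.246
gripper_force: 50.4
t: 7.52
tool_pos: [485.6, -143.9, 58.7]
eef_rot: [-180.0, -0.0, -161.2]
force: [-0.2, -0.4, -3.0]
width: 0.249
gripper_force: 50.4
t 7.52 pos [ 485.6 -143.9   58.7] rot [-180.    -0.  -161.2] F [-0.2 -0.4 -3. ]
tool shift units [0.0023 0.0085 0.0067]
turn units about tool z 0.001 rows 0.014353144613247605
t 7.57 pos [ 485.6 -143.9   58.8] rot [ 180.    -0.  -161.2] F [ 0.8 -0.4 -2. ]
tool shift units [0.0022 0.0082 0.007 ]
turn units about tool z 0.001 rows 0.014505714053645239
t 7.62 pos [ 485.7 -143.9   58.8] rot [-180.     0.  -161.2] F [ 1.1  0.3 -2.3]
tool shift units [0.0024 0.0086 0.0075]
turn units about tool z 0.001 rows 0.014254606274788424
t 7.67 pos [ 485.7 -143.9   58.9] rot [-180.     0.  -161.2] F [ 0.2 -0.1 -2.5]
tool shift units [0.0027 0.0086 0.0077]
turn units about tool z 0.001 rows 0.014498833840992872
```

```bash
python3 -m inch '[[[0.002,0.006,0],0],[[0,0,0.008],0],[[0,0,0],0]]'
python3 -m inch '[[[0,0,0.008],0],[[0,0,0],0]]'
python3 -m inch '[[[0,0,0.008],0],[[0,0,0],0]]'
```

```text
t: 7.97
tool_pos: [485.2, -143.1, 57.8]
eef_rot: [-180.0, 0.0, -161.2]
force: [-0.6, 0.6, -0.9]
width: 0.25
gripper_force: 50.6
t: 8.13
tool_pos: [485.4, -143.1, 57.5]
eef_rot: [-180.0, 0.0, -161.2]
force: [-2.1, 1.2, 6.6]
width: 0.247
gripper_force: 51.5
t: 8.3
tool_pos: [485.7, -143.1, 57.4]
eef_rot: [180.0, 0.0, -161.2]
force: [-3.7, 2.4, 14.4]
width: 0.245
gripper_force: 52.6
```

```bash
python3 -m inch '[[[0,0,-0.005],0],[[0.007,0,0],0],[[0,0,0],0]]'
python3 -c "
from plant import *;print(state()['ft_torque'])"
python3 -m inch '[[[0,0.007,0],0],[[0,0,0],0]]'
python3 -m inch '[[[-0.007,0,0],0],[[0,0,0],0]]'
python3 -m inch '[[[-0.007,0,0],0],[[0,0,0],0]]'
python3 -m inch '[[[0,-0.007,0],0],[[0,0,0],0]]'
python3 -m inch '[[[0,-0.007,0],0],[[0,0,0],0]]'
```

```text
t: 8.55
tool_pos: [485.3, -143.2, 57.6]
eef_rot: [-180.0, 0.1, -161.2]
force: [-0.8, 2.8, 7.9]
width: 0.245
gripper_force: 51.5
[ 0.51975424  0.24478787 -0.05104213]
t: 8.72
tool_pos: [485.3, -143.0, 57.6]
eef_rot: [-179.9, 0.1, -161.2]
force: [-0.0, -0.1, 5.7]
width: 0.246
gripper_force: 51.4
t: 8.88
tool_pos: [485.5, -142.9, 57.5]
eef_rot: [-179.9, 0.0, -161.1]
force: [-3.1, -0.9, 7.3]
width: 0.245
gripper_force: 51.6
t: 9.05
tool_pos: [485.7, -142.9, 57.5]
eef_rot: [-179.9, -0.1, -161.1]
force: [-6.1, -2.2, 10.8]
width: 0.249
gripper_force: 51.9
t: 9.22
tool_pos: [485.7, -143.0, 57.4]
eef_rot: [180.0, -0.1, -161.2]
force: [-5.8, 0.5, 12.0]
width: 0.246
gripper_force: 52.2
t: 9.38
tool_pos: [485.8, -143.2, 57.4]
eef_rot: [179.9, -0.1, -161.2]
force: [-6.0, 2.5, 11.7]
width: 0.245
gripper_force: 52.4
```

```bash
cat > m.py <<'E'
from h import *
F=[];T=[];P=[]
s=state(); print("pos",np.round(s["tool_pos"],2),"F",np.round(s["force"],1),"T",np.round(s["ft_torque"],3))
E
python3 -m inch '[[[0.007,0.007,-0.015],0],[[0,0,0],0],[[0,0,0],0]]'; python3 m.py
python3 -m inch '[[[0,0,0.008],0],[[0,0,0],0]]' ; python3 m.py
python3 -m inch '[[[0,0,0.004],0],[[0,0,0],0]]' ; python3 m.py
python3 -m inch '[[[0,0,0.004],0],[[0,0,0],0]]' ; python3 m.py
```

```text
t: 9.63
tool_pos: [485.1, -143.1, 58.1]
eef_rot: [-180.0, 0.0, -161.2]
force: [-0.0, 0.9, -3.4]
width: 0.246
gripper_force: 50.4
pos [ 485.12 -143.13   58.06] F [-0.   0.9 -3.4] T [ 0.029 -0.002 -0.014]
t: 9.8
tool_pos: [485.3, -143.2, 57.5]
eef_rot: [180.0, -0.0, -161.2]
force: [-2.0, 0.9, 4.2]
width: 0.244
gripper_force: 51.3
pos [ 485.32 -143.17   57.54] F [-2.   0.9  4.2] T [ 0.147  0.447 -0.06 ]
t: 9.97
tool_pos: [485.4, -143.2, 57.5]
eef_rot: [180.0, -0.0, -161.2]
force: [-3.8, 0.7, 7.4]
width: 0.247
gripper_force: 51.9
pos [ 485.43 -143.2    57.49] F [-3.8  0.7  7.4] T [0.281 0.74  0.03 ]
t: 10.13
tool_pos: [485.5, -143.2, 57.4]
eef_rot: [180.0, -0.0, -161.2]
force: [-3.9, 2.0, 12.4]
width: 0.25
gripper_force: 52.4
pos [ 485.51 -143.16   57.42] F [-3.9  2.  12.4] T [ 0.376  1.011 -0.048]
```

```bash
python3 -m inch '[[[0,0,-0.016],0],[[-0.005,-0.005,0],0],[[0,0,0],0],[[0,0,0.012],0],[[0,0,0.004],0],[[0,0,0],0]]'; python3 m.py
python3 -m inch '[[[0,0,-0.016],0],[[-0.005,-0.005,0],0],[[0,0,0],0],[[0,0,0.012],0],[[0,0,0.004],0],[[0,0,0],0]]'; python3 m.py
```

```text
t: 10.63
tool_pos: [486.6, -143.7, 57.4]
eef_rot: [180.0, 0.0, -161.2]
force: [-3.6, 2.2, 12.4]
width: 0.248
gripper_force: 52.4
pos [ 486.55 -143.68   57.37] F [-3.6  2.2 12.4] T [ 0.292  1.054 -0.062]
t: 11.13
tool_pos: [487.5, -144.2, 57.3]
eef_rot: [-180.0, 0.0, -161.2]
force: [-4.0, 1.4, 12.4]
width: 0.247
gripper_force: 52.3
pos [ 487.55 -144.19   57.28] F [-4.   1.4 12.4] T [ 0.241  0.964 -0.044]
```

Run:
```python
from h import *
c=capture("wrist"); save(c,"w5.png"); rel(None)
F=[];T=[]
for i in range(6):
    capture("wrist"); s=state(); F.append(s["force"]);T.append(s["ft_torque"])
print(np.mean(F,0),np.std(F,0),np.mean(T,0),np.std(T,0))
im=c["color"][140:260,190:330,::-1]
cv2.imwrite("pics/w5c.png",cv2.resize(im,(0,0),fx=5,fy=5,interpolation=cv2.INTER_CUBIC))
```

```text
t 11.18 pos [ 487.5 -144.2   57.3] rot [-180.     0.  -161.2] F [-3.5  1.6 12.2]
[-3.76104229  2.11531869 11.71714093] [0.45147181 0.48897832 0.51951709] [ 0.23958782  0.92332106 -0.04096629] [0.0208626  0.02249989 0.02053741]
```

View pics/w5c.png

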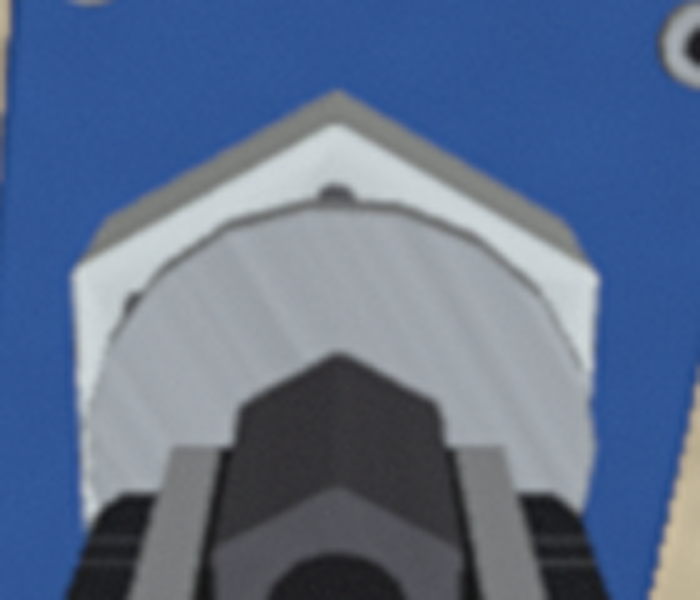

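Run:
```python
from h import *
from scipy.optimize import least_squares
c=capture("wrist")
f=lambda L,z:np.array([at_z(c,190+u/5,140+v/5,z)[:2] for u,v in L])
N=f([(337,124),(598,275),(72,268)],36)
# fit hexagon R=35.8 : centre,yaw ; vertices at yaw+180, yaw+120?, identify
def res(p):
    a=p[2]+np.radians([180,120,240]); V=p[:2]+35.8*np.c_[np.cos(a),np.sin(a)]
    return (V-N).ravel()
r=least_squares(res,[485,-143,np.radians(18.7)]);print("nest",r.x[:2],np.degrees(r.x[2]),r.fun)
C=f([(235,231),(340,207),(440,222),(545,295),(585,365),(595,445),(160,275),(110,345),(90,415)],54)
q=least_squares(lambda p:np.hypot(*(C-p).T)-28,[485,-143]);print("flange",q.x,q.fun)
q3=least_squares(lambda p:np.hypot(*(C-p[:2]).T)-p[2],[485,-143,28]);print(q3.x)
H=f([(337,488),(463,545),(213,548)],88)
def resh(p):
    a=p[2]+np.radians([180,120,240]); return (p[:2]+12.7*np.c_[np.cos(a),np.sin(a)]-H).ravel()
h=least_squares(resh,[485,-143,.32]);print("head",h.x[:2],np.degrees(h.x[2]),h.fun)
s=state();Rt=R.from_euler('xyz',s["eef_rot"],degrees=True).as_matrix()
print("needed shift tool mm",Rt.T[:2,:2]@(r.x[:2]-q.x),s["tool_pos"])
```

```text
nest [ 484.37754958 -145.96715741] 18.093716800762678 [-0.13244584 -0.02169577  0.09826439 -0.10628446  0.03418145  0.12798023]
flange [ 481.62652832 -145.76115904] [-0.27084712 -0.08354982  0.17685117  0.15428642  0.02314015 -0.40099619
  0.16323974 -0.04201999 -0.16400286]
[ 481.36434428 -145.83386804   27.79268134]
head [ 481.82484803 -146.20920576] 19.655798470548586 [-0.53179359 -0.1836292   0.17309207  0.34653458  0.35870151 -0.16290539]
needed shift tool mm [-2.53777848 -1.08177298] [ 487.52187134 -144.15209409   57.28190426]
```

```bash
python3 -m inch '[[[0,0,-0.016],0],[[-0.017,-0.007,0],0.008],[[0,0,0],0],[[0,0,0.012],0],[[0,0,0.004],0],[[0,0,0],0]]'; python3 m.py
```

```text
t: 12.03
tool_pos: [489.2, -144.0, 54.9]
eef_rot: [180.0, -0.1, -161.9]
force: [0.1, 0.2, -2.1]
width: 0.248
gripper_force: 50.4
pos [ 489.19 -144.     54.92] F [ 0.1  0.2 -2.1] T [ 0.007 -0.031  0.006]
```

Dropped in, no contact force. Continue down gently.

```bash
python3 -m inch '[[[0,0,0.014],0],[[0,0,0],0]]'
python3 -m inch '[[[0,0,0.014],0],[[0,0,0],0]]'
python3 -m inch '[[[0,0,0.014],0],[[0,0,0],0]]'
python3 m.py
```

```text
t: 12.2
tool_pos: [489.3, -144.1, 53.1]
eef_rot: [180.0, -0.0, -161.9]
force: [-0.5, -0.0, -2.6]
width: 0.25
gripper_force: 50.4
t: 12.37
tool_pos: [489.4, -144.1, 51.1]
eef_rot: [180.0, -0.0, -161.9]
force: [0.2, 0.2, -4.1]
width: 0.246
gripper_force: 50.4
t: 12.53
tool_pos: [489.5, -144.1, 49.1]
eef_rot: [180.0, -0.0, -161.9]
force: [-0.0, 1.1, -3.2]
width: 0.246
gripper_force: 50.4
pos [ 489.5  -144.13   49.12] F [-0.   1.1 -3.2] T [-0.019  0.011  0.032]
```

```bash
python3 -m inch '[[[0,0,0.013],0],[[0,0,0],0]]'
python3 -m inch '[[[0,0,0.008],0],[[0,0,0],0]]'
python3 -m inch '[[[0,0,0.006],0],[[0,0,0],0]]'
```

```text
t: 12.7
tool_pos: [489.5, -144.1, 47.2]
eef_rot: [180.0, -0.0, -161.9]
force: [0.1, 0.8, -2.8]
width: 0.243
gripper_force: 50.4
t: 12.87
tool_pos: [489.6, -144.2, 46.1]
eef_rot: [180.0, -0.0, -161.9]
force: [0.2, 0.1, -2.3]
width: 0.247
gripper_force: 50.4
t: 13.03
tool_pos: [489.8, -144.2, 45.8]
eef_rot: [180.0, -0.0, -161.9]
force: [-1.5, 0.1, 1.3]
width: 0.244
gripper_force: 50.7
```

```bash
python3 -m inch '[[[0,0,-0.003],0],[[0,0,0],0],[[0,0,0],0],[[0,0,0],0],[[0,0,0],0],[[0,0,0],0]]' 1
python3 -m inch '[[[0,0,-0.2],0],[[0,0,-0.2],0],[[0.03,0,0],0.072],[[0,0,0],0],[[0,0,0],0]]'
python3 - <<'E'
from h import *
c=capture("wrist"); save(c,"w6.png"); rel(None)
for l,z in(("keeper_post",66),("insert_head",59),("nest_mark",36)):
    for q in landmark_of("wrist",l)[:2]: print(l,q["score"],q["point"],at_z(c,*q["point"],z))
E
```

```text
t: 13.53
tool_pos: [489.8, -144.3, 45.9]
eef_rot: [-180.0, 0.0, -161.9]
force: [-1.2, -0.4, -0.1]
width: 0.999
gripper_force: 0.0
t: 13.95
tool_pos: [485.2, -145.6, 105.9]
eef_rot: [-180.0, 0.0, -168.3]
force: [-0.0, -0.6, 0.2]
width: 1.001
gripper_force: 0.0
t 14.0 pos [ 484.7 -145.3  105.1] rot [ 1.800e+02 -1.000e-01 -1.683e+02] F [-0.4  0.1  0.5]
keeper_post 0.58 [257.8, 305.4] [ 554.5250505  -130.91417534   66.        ]
insert_head 0.79 [465.5, 306.0] [528.73568915  31.92191462  59.        ]
insert_head 0.7 [258.8, 212.1] [ 484.35002663 -144.92120321   59.        ]
```

View pics/w6.png

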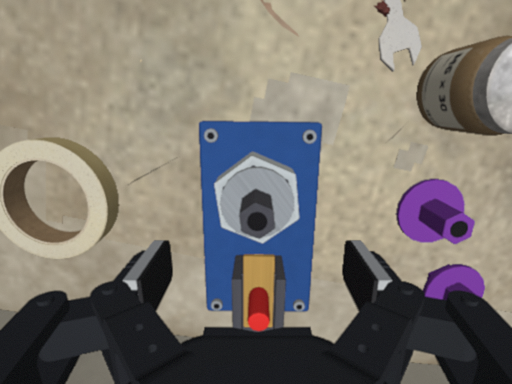

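Run:
```python
from h import *
c=capture("wrist")
p=at_z(c,259,321,82);print("post",p,"head",at_z(c,257.5,221,76))
B=[at_z(c,u,v,12) for u,v in((211,135),(310,137),(217,305),(299,306))];print(np.round(B,1))
d=B[1]-B[0];print(np.degrees(np.arctan2(d[1],d[0]))-90)
rel([p[0],p[1],56],191.6)
```

```text
post [ 552.86071982 -129.99477816   82.        ] head [ 482.95732417 -145.61533461   76.        ]
[[ 443.5 -191.7   12. ]
 [ 428.9 -113.7   12. ]
 [ 601.  -160.5   12. ]
 [ 586.2  -83.2   12. ]]
10.61223324540984
t 14.2 pos [ 484.7 -145.3  104.7] rot [ 1.799e+02 -1.000e-01 -1.683e+02] F [-0.2 -0.8 -0.1]
tool shift units [-0.4665  0.0074  0.3238]
turn units about tool z 0.001 rows 0.009138258857530848
```

```bash
python3 -m inch '[[[-0.18,0,0],0],[[-0.18,0,0],0],[[-0.18,0,0],0],[[0,0,0.1],0],[[0,0,0.1],0],[[0,0,0.1],0],[[0,0,0],0],[[0,0,0],0]]'
python3 -m inch '[[[0,0,0],0],[[0,0,0],0],[[0,0,0],0],[[0,0,0],0],[[0,0,0],0],[[0,0,0],0]]' -1 30
python3 m.py
```

```text
t: 14.87
tool_pos: [563.4, -128.9, 59.2]
eef_rot: [179.9, -0.2, -168.4]
force: [-0.4, -0.0, -0.2]
width: 1.0
gripper_force: 0.0
t: 15.37
tool_pos: [564.9, -128.2, 61.6]
eef_rot: [179.9, 0.0, -168.5]
force: [-1.4, 1.0, 5.3]
width: 0.171
gripper_force: 29.2
pos [ 564.92 -128.16   61.56] F [-1.4  1.   5.3] T [-0.098  0.245 -0.004]
```

```bash
python3 -m inch '[[[0.04,0,0],0],[[0.04,0,0],0],[[0,0,0],0]]'; python3 m.py
python3 -m inch '[[[0.04,0,0],0],[[0.04,0,0],0],[[0,0,0],0]]'; python3 m.py
```

```text
t: 15.62
tool_pos: [553.0, -130.6, 61.6]
eef_rot: [179.9, 0.1, -168.4]
force: [-1.0, 5.7, 4.9]
width: 0.175
gripper_force: 29.9
pos [ 552.98 -130.6    61.63] F [-1.   5.7  4.9] T [ 0.869  0.243 -0.024]
t: 15.87
tool_pos: [541.6, -132.8, 61.7]
eef_rot: [179.9, 0.1, -168.4]
force: [-0.5, 5.8, 4.4]
width: 0.169
gripper_force: 29.8
pos [ 541.59 -132.85   61.67] F [-0.5  5.8  4.4] T [ 0.961  0.034 -0.034]
```

```bash
python3 -m inch '[[[0.02,0,0],0],[[0.013,0,0],0],[[0,0,0],0]]'; python3 m.py
python3 -m inch '[[[0.012,0,0],0],[[0,0,0],0]]'; python3 m.py
python3 -m inch '[[[0.012,0,0],0],[[0,0,0],0]]'; python3 m.py
```

```text
t: 16.12
tool_pos: [541.4, -133.0, 61.9]
eef_rot: [179.9, 0.6, -168.5]
force: [14.4, 10.6, -6.4]
width: 0.174
gripper_force: 29.6
pos [ 541.43 -132.96   61.93] F [14.4 10.6 -6.4] T [ 1.813 -2.136 -0.073]
t: 16.28
tool_pos: [541.4, -133.0, 62.0]
eef_rot: [180.0, 0.8, -168.5]
force: [17.4, 12.1, -10.6]
width: 0.168
gripper_force: 29.6
pos [ 541.38 -133.03   62.02] F [ 17.4  12.1 -10.6] T [ 2.068 -2.943 -0.085]
t: 16.45
tool_pos: [541.3, -133.1, 62.2]
eef_rot: [180.0, 1.0, -168.6]
force: [23.7, 14.3, -14.7]
width: 0.169
gripper_force: 29.6
pos [ 541.33 -133.07   62.15] F [ 23.7  14.3 -14.7] T [ 2.292 -3.791 -0.066]
```

```bash
python3 -m inch '[[[-0.05,0,0],0],[[0,0,0],0]]'; python3 m.py
python3 -m inch '[[[0,0,0],0],[[0,0,0],0],[[0,0,0],0],[[0,0,0],0],[[0,0,0],0]]' 1
python3 -m inch '[[[0,0,-0.2],0],[[0,0,-0.2],0],[[0.2,0,0],0],[[0,0,0],0],[[0,0,0],0]]'
python3 - <<'E'
from h import *
c=capture("wrist"); save(c,"w7.png"); rel(None)
im=c["color"][100:340,150:380,::-1]
cv2.imwrite("pics/w7c.png",cv2.resize(im,(0,0),fx=2.5,fy=2.5,interpolation=cv2.INTER_CUBIC))
E
```

```text
t: 16.62
tool_pos: [542.3, -132.7, 61.7]
eef_rot: [179.9, 0.1, -168.4]
force: [1.2, 6.5, 4.4]
width: 0.167
gripper_force: 31.1
pos [ 542.3  -132.71   61.65] F [1.2 6.5 4.4] T [ 1.074 -0.181 -0.085]
t: 17.03
tool_pos: [540.0, -134.7, 60.8]
eef_rot: [-180.0, -0.0, -168.4]
force: [-0.6, 0.3, -0.4]
width: 0.868
gripper_force: 0.0
t: 17.45
tool_pos: [509.9, -140.6, 121.0]
eef_rot: [-180.0, 0.0, -168.5]
force: [-0.2, 0.2, -0.9]
width: 1.003
gripper_force: 0.0
t 17.5 pos [ 510.4 -140.5  120.7] rot [ 180.     0.  -168.4] F [-1.1  0.3  0.2]
```

View pics/w7c.png

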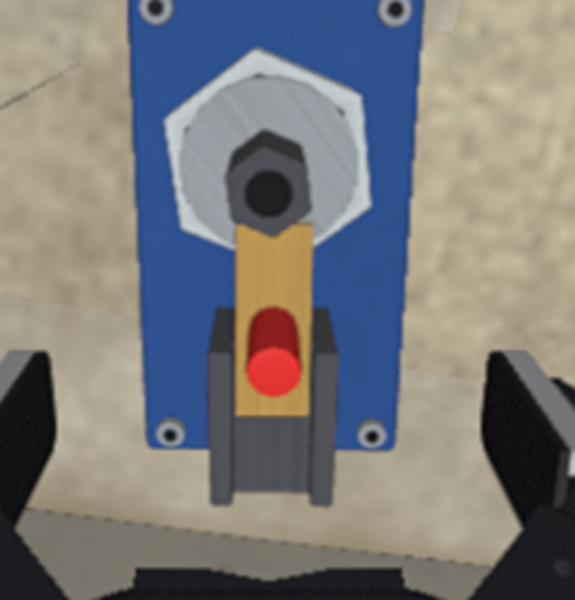

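Run:
```python
from h import *
c=capture("wrist")
f=lambda u,v,z:at_z(c,150+u/2.5,100+v/2.5,z)[:2]
S=np.array([f(*p,12) for p in((155,8),(396,9),(170,434),(372,436))]); m=S.mean(0)
d=(S[2]+S[3]-S[0]-S[1])/2; L=np.hypot(*d); ux=d/L
print(S,"yaw",np.degrees(np.arctan2(ux[1],ux[0])),L,np.hypot(*(S[1]-S[0])))
o=m-35*ux; uy=np.array([-ux[1],ux[0]])
for n,p in(("post",f(273,372,82)),("postbase",f(273,330,50)),("head",f(268,193,76)),("tongue back end",f(272,415,50)),("guide back",f(270,492,12))): print(n,(p-o)@ux,(p-o)@uy)
```

```text
[[ 445.53100896 -192.53204715]
 [ 429.67523959 -113.94527767]
 [ 603.4670033  -161.17214084]
 [ 588.27167754  -82.788154  ]] yaw 11.172462838127016 161.32355665511264 80.17035462051231
post 51.5189638533756 -0.37831936580407977
postbase 53.28764624320085 -0.13233762448784958
head 2.0328917657102337 -2.159375661723216
tongue back end 84.04281880263918 -0.15399302960976158
guide back 142.09518265677536 -0.18078276012944627
```

```bash
python3 -m inch '[[[-0.2,0.012,0],0],[[0,0,0.2],0],[[0,0,0.2],0],[[0,0,0],0],[[0,0,0],0]]'
python3 -m inch '[[[0,0,0],0],[[0,0,0],0],[[0,0,0],0],[[0,0,0],0],[[0,0,0],0],[[0,0,0],0]]' -1 30
python3 -m inch '[[[0.01,0,0],0],[[0,0,0],0]]'
python3 -m inch '[[[0.01,0,0],0],[[0,0,0],0]]'
```

```text
t: 17.97
tool_pos: [537.7, -131.7, 58.2]
eef_rot: [179.8, -0.3, -168.4]
force: [0.1, 0.6, 0.1]
width: 1.002
gripper_force: 0.0
t: 18.47
tool_pos: [540.5, -133.0, 61.9]
eef_rot: [-179.9, 0.1, -168.4]
force: [-1.8, -0.3, 4.4]
width: 0.175
gripper_force: 29.2
t: 18.63
tool_pos: [539.9, -133.1, 61.9]
eef_rot: [-179.9, 0.2, -168.4]
force: [2.3, 0.1, 2.4]
width: 0.172
gripper_force: 29.3
t: 18.8
tool_pos: [539.8, -133.2, 62.0]
eef_rot: [-179.9, 0.4, -168.4]
force: [7.1, 2.1, 0.1]
width: 0.168
gripper_force: 29.4
```

```bash
python3 -m inch '[[[0.012,0,0],0],[[0,0,0],0]]'
python3 -m inch '[[[-0.016,0,0],0],[[0,0,0],0],[[0,0,0],0],[[0,0,0],0],[[0,0,0],0],[[0,0,0],0]]' 1
python3 -m inch '[[[0,0,-0.2],0],[[0,0,-0.2],0],[[0.2,0,-0.1],0],[[0,0,0],0],[[0,0,0],0]]'
python3 - <<'E'
from h import *
c=capture("wrist"); save(c,"w8.png"); rel(None)
im=c["color"][100:340,150:380,::-1]
cv2.imwrite("pics/w8c.png",cv2.resize(im,(0,0),fx=2.5,fy=2.5,interpolation=cv2.INTER_CUBIC))
E
```

```text
t: 18.97
tool_pos: [539.8, -133.2, 62.1]
eef_rot: [-179.9, 0.6, -168.5]
force: [12.3, 3.3, -5.1]
width: 0.172
gripper_force: 29.5
t: 19.47
tool_pos: [537.0, -133.1, 60.6]
eef_rot: [180.0, -0.0, -168.4]
force: [-0.7, 0.4, 0.7]
width: 0.988
gripper_force: 0.0
t: 19.88
tool_pos: [508.1, -139.5, 137.1]
eef_rot: [-179.9, 0.1, -168.4]
force: [0.4, 0.0, 0.4]
width: 1.001
gripper_force: 0.0
t 19.93 pos [ 508.  -139.2  136. ] rot [-180.     0.  -168.4] F [-0.1 -0.7 -0. ]
```

View pics/w8c.png

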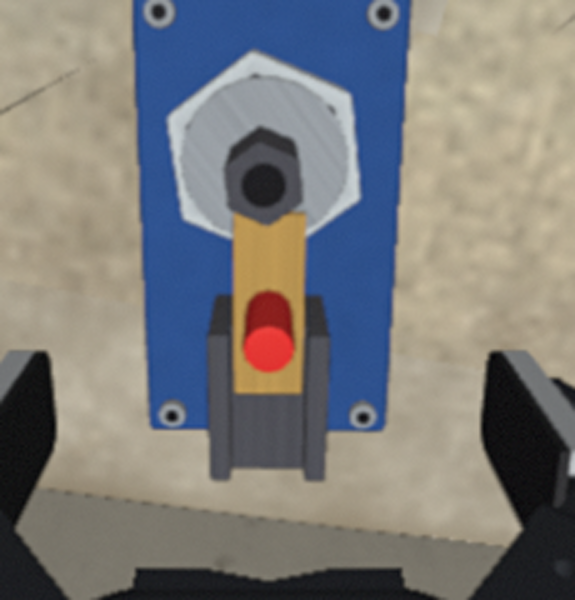

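The insert sits flat in the nest, centred near (263,160). The tongue lies over the flange up to the head, and the post is at (269,348), clear of the gripper.

Run:
```python
from h import *
c=capture("wrist")
f=lambda u,v,z:at_z(c,150+u/2.5,100+v/2.5,z)[:2]
S=np.array([f(*p,12) for p in((159,12),(384,13),(172,414),(363,416))]); m=S.mean(0)
d=(S[2]+S[3]-S[0]-S[1])/2; ux=d/np.hypot(*d); o=m-35*ux
for n,p in(("post",f(269,348,82)),("back end",f(268,393,50))): print(n,(p-o)@ux)
print(close_job())
```

```text
post 50.82869656703317
back end 83.65420682045193
the job is handed in; nothing more can be done
None
```

The insert is seated fully home in the nest and the keeper was pushed over its flange until it hit a firm stop; the gripper has let go and is clear. I handed the job in at about 20 s of the 67 s and never touched the jar, tin or tape. No verdict came back.

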